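# Log two seeds on the germination tally counters

## Task

Log one sprouted and one mouldy seed: with the fingertips, lightly press the large round mushroom-shaped key of the tally counters all the way down for a moment and let it come back up, then do the same with the long bar-shaped key. Do not press the small round key or the square key, do not lift, shift or knock over the counters or anything else on the bench, and finish with the hand clear.

Things in the scene. Friction and masses are not known exactly. Their poses are not given: they have to be found in the camera images.
- dome_counter: loose bench tally counter with the large round mushroom-shaped key: white box 80 x 80 mm, its flat top 38 mm above the bench, on rubber feet, about 0.45 kg, with a dark number window on top along its -x edge and a steel reset wheel on its +y side; the four counters look alike but for their keys and swap places. Origin: centre of the underside, z up.
- dome_top (a point): centre of the top of the large round mushroom-shaped key, 36 mm across with a domed top, in the middle of its counter; the head is 8 mm thick and its top stands 22 mm above the box (60 mm above the bench) when up; moves down with the key. x and y axes as the counter's.
- dome_key (a joint): travel of that key: 0 = up, 0.010 m = fully down. Spring return; about 1.5 N starts it and about 4.5 N takes it fully down. Beyond that its sprung cap gives up to 4 mm more, at 5 N rising to 15 N, so the end is soft.
- pin_counter: loose bench tally counter with the small round key: white box 80 x 80 mm, its flat top 38 mm above the bench, on rubber feet, about 0.45 kg, with a dark number window on top along its -x edge and a steel reset wheel on its +y side; the four counters look alike but for their keys and swap places. Origin: centre of the underside, z up.
- pin_top (a point): centre of the top of the small round key, 16 mm across with a flat top, in the middle of its counter; the head is 8 mm thick and its top stands 22 mm above the box (60 mm above the bench) when up; moves down with the key. x and y axes as the counter's.
- pin_key (a joint): travel of that key: 0 = up, 0.010 m = fully down. Spring return; about 1.5 N starts it and about 4.5 N takes it fully down. Beyond that its sprung cap gives up to 4 mm more, at 5 N rising to 15 N, so the end is soft.
- bar_counter: loose bench tally counter with the long bar-shaped key: white box 80 x 80 mm, its flat top 38 mm above the bench, on rubber feet, about 0.45 kg, with a dark number window on top along its -x edge and a steel reset wheel on its +y side; the four counters look alike but for their keys and swap places. Origin: centre of the underside, z up.
- bar_top (a point): centre of the top of the long bar-shaped key, 60 mm along its y, 16 mm along its x, flat top, in the middle of its counter; the head is 8 mm thick and its top stands 22 mm above the box (60 mm above the bench) when up; moves down with the key. x and y axes as the counter's.
- bar_key (a joint): travel of that key: 0 = up, 0.010 m = fully down. Spring return; about 1.5 N starts it and about 4.5 N takes it fully down. Beyond that its sprung cap gives up to 4 mm more, at 5 N rising to 15 N, so the end is soft.
- square_counter: loose bench tally counter with the square key: white box 80 x 80 mm, its flat top 38 mm above the bench, on rubber feet, about 0.45 kg, with a dark number window on top along its -x edge and a steel reset wheel on its +y side; the four counters look alike but for their keys and swap places. Origin: centre of the underside, z up.
- square_top (a point): centre of the top of the square key, 30 by 30 mm, flat top, in the middle of its counter; the head is 8 mm thick and its top stands 22 mm above the box (60 mm above the bench) when up; moves down with the key. x and y axes as the counter's.
- square_key (a joint): travel of that key: 0 = up, 0.010 m = fully down. Spring return; about 1.5 N starts it and about 4.5 N takes it fully down. Beyond that its sprung cap gives up to 4 mm more, at 5 N rising to 15 N, so the end is soft.
- dish_red: loose lidded Petri dish of dark red seeds, clear plastic, 90 mm across and 16 mm high; bystander, to be left alone. Origin: centre of the underside.
- dish_cream: loose lidded Petri dish of cream seeds, clear plastic, 90 mm across and 16 mm high; bystander, to be left alone. Origin: centre of the underside.
- dish_pied: loose lidded Petri dish of black and white seeds, clear plastic, 60 mm across and 16 mm high; bystander, to be left alone. Origin: centre of the underside.
- dish_pink: loose lidded Petri dish of pink seeds, clear plastic, 60 mm across and 16 mm high; bystander, to be left alone. Origin: centre of the underside.
- vial: small loose capped glass vial, standing, 26 mm across, 52 mm high; bystander. Origin: centre of the underside.
- flask: loose white plastic bottle, standing, 60 mm across, 150 mm high; bystander. Origin: centre of the underside.
- forceps: loose steel forceps lying flat along their x, 120 mm long, about 20 mm wide, 6 mm high; bystander. Origin: middle of the underside.
Mind the look-alikes: they are no part of the job. What is shaped like the bar_counter but green is not meant.

How it is judged:
On the way, in this order (a step that is already met when the one before it is completed fails the run):
1. the large round key is pressed down (at least 7 of its 10 mm) by the fingers (value of joint dome_key above 0.007 m and contact force between the fingers and dome_key above 0.5 N), for 0.1 s.
2. the large round key is back up, the bar key still up (value of joint each of dome_key, bar_key below 0.002 m), for 0.1 s.
3. the bar key is pressed down (at least 7 of its 10 mm) by the fingers, the large round key up (value of joint bar_key above 0.007 m and contact force between the fingers and bar_key above 0.5 N and value of joint dome_key below 0.002 m), for 0.1 s.
4. the bar key is back up (all of step 2), for 0.1 s.
At the end, for the whole second after the job is handed in: All four keys are up (within 2 mm), and every counter, dish, vial, bottle and the forceps stands at rest, upright (within 0.15 rad), within 12 mm of where it started (all of step 4 and value of joint each of pin_key, square_key below 0.002 m and distance of each of dome_counter, pin_counter, bar_counter, square_counter, dish_red, dish_cream, dish_pied, dish_pink, vial, flask, forceps from where it was at the start of the episode below 0.012 m and angle between each of dome_counter, pin_counter, bar_counter, square_counter, dish_red, dish_cream, dish_pied, dish_pink, vial, flask, forceps's own z axis and vertical below 0.15 rad and linear speed of each of dome_counter, pin_counter, bar_counter, square_counter, dish_red, dish_cream, dish_pied, dish_pink, vial, flask, forceps below 0.01 m/s); the robot touches nothing.
It fails at once if the small round key or the square key is pressed (more than 3 mm) (value of joint any of pin_key, square_key above 0.003 m).
It fails at once if a counter or its key is pushed harder than 25 N: not a light press (contact force between any of the fingers, the arm and dome_counter above 25 N or contact force between any of the fingers, the arm and pin_counter above 25 N or contact force between any of the fingers, the arm and bar_counter above 25 N or contact force between any of the fingers, the arm and square_counter above 25 N).
It fails at once if a counter is lifted (6 mm), tipped or shifted (12 mm) (height (world z) of any of dome_counter, pin_counter, bar_counter, square_counter above 0.006 m or distance of any of dome_counter, pin_counter, bar_counter, square_counter from where it was at the start of the episode above 0.012 m or angle between any of dome_counter, pin_counter, bar_counter, square_counter's own z axis and vertical above 0.15 rad).
It fails at once if a dish, the vial, the bottle or the forceps is moved (12 mm), lifted or tipped (distance of any of dish_red, dish_cream, dish_pied, dish_pink, vial, flask, forceps from where it was at the start of the episode above 0.012 m or angle between any of dish_red, dish_cream, dish_pied, dish_pink, vial, flask, forceps's own z axis and vertical above 0.15 rad).
It also fails if it takes over 40 s, if anything falls off the work surface, if the arm or the gripper's body presses on something with over 40 N, if the wrist force passes 120 N, or if a joint passes its speed limit or range.

## Robot

A 7-joint arm with a two-finger parallel gripper is mounted at the origin on the work surface. World frame = base frame: x ahead of the robot, y to its left, z up, the work surface at z = 0. Lengths are in m, angles in rad, forces in N, time in s.
With the tool pointing down it reaches from about 0.4 to 0.875 m from the base axis. Payload 6.5 kg.
Tool frame: the origin (TCP) lies midway between the tips of the shut fingers; the grasp point (between the pads) lies 19 mm behind it; z points along the fingers, y is the line along which they close (so a half turn about z gives the same grasp; the last joint's range is limited). The gripper opens to 85 mm and grips with 20 to 120 N. Pads are 22 mm wide; open, the fingers measure 114 mm over their backs; the gripper's body (76 mm by 85 mm) begins 54 mm behind the grasp point. The pads swing forward as they close: fully open they stand 13 mm farther back than shut.
Start: joints at [1.258, 0.536, -0.004, 1.538, 0.003, 1.067, -0.071], TCP at [0.159, -0.63, 0.231] pointing down, gripper open.
Joint ranges: [-2.7, 2.7], [-0.37, 2.16], [-1.27, 1.26], [0.24, 2.4], [-1.31, 4.45], [0.19, 1.91], [-2.76, 2.76]. Speed limits (rad/s): [2.39, 2.39, 3.14, 3.14, 3.14, 3.14, 3.14].

## Interface

Orientations are given as a unit quaternion [x, y, z, w].
In Python, from station import readout, eyes, workorder gives the robot as it stands.
- The arm moves only by the tool carry_out, never from a script. Its argument "commands" is a list of rows, each an object of numbers: "ax", "ay", "az": the turn, a rotation vector about the tool's x, y, z in units of 360 degrees (1.0 is 360 degrees); "dx", "dy", "dz": the shift along the tool's x, y, z in units of 1000 mm (1.0 is 1000 mm); "claw": the opening, from 0 (shut) to 1 (fully open). In form: [{"ax": .., "ay": .., "az": .., "dx": .., "dy": .., "dz": .., "claw": ..}, ...]. A call has 1 to 12 rows; each row is the pose to reach, as a shift and turn from the pose commanded when the call began, along the tool's axes at that moment, turning the shorter way round; what a row does not reach only later rows make up. A row lasts 1/12 s, in which the tool goes at most 41.7 mm and 7.16 degrees, less where a joint would pass 70% of its speed; a pose out of reach is approached as far as the arm can. A call with a number of a shift or a turn outside -1 to 1 is refused whole. A call with a gripper value outside its range is refused whole. The fingers move at their own pace and stop on an object; the grip force is fixed at half the most. Time passes only in rows, so rows that repeat a pose let the fingers close. It gives the time, the measured TCP pose, the force, the opening and the grip force at its end, in the units of the state.
- readout.observe(): the state, without advancing time (a new reading comes with each control period).
- eyes.camera(name): name is "side" or "top" or "wrist"; returns a dict with "frame" (480x640x3 uint8, blue, green, red), "range_z" (480x640 float32, m along the optical axis (not along the pixel's ray), 0 where there is no reading), "intrinsics" (3x3 intrinsics, pixels), "xyz" and "rotation" of the camera in the world. Camera axes: x right, y up, looking along -z (the intrinsics and any distortion apply to the point x, -y, -z); pixel columns grow to the right and rows downward; lengths in m; the calibration is good to about 2 mm. The wrist camera is an equidistant fisheye: a pixel r from the principal point sees the ray r / f radians off the axis. A picture is of the moment at which its call begins.
- workorder.close_job(): hands the job in; it is judged then, once.
The state is a dict: "t": time; "joints": joint angles; "qvel": joint speeds; "joint_efforts": joint torques, N m; "tool_pos": TCP position; "eef_rot": TCP orientation; "contact_force": force on the tool from outside, world axes, zero at the start; "torque": the same for the moment, N m; "width": finger opening in m; "gripper_force": force on a finger pad.
Only numpy, scipy, OpenCV 4.12 (cv2) and the standard library are available. Lean on these libraries where they do the work, as an engineer would, in place of code of your own. Each camera call takes 0.05 s, during which the arm holds its last target. There are 200 camera calls.

## Working session

There is one attempt and no reset: what is moved stays moved. The work goes in short steps, Python scripts to look and compute and a tool call to move; the robot and the scene stay as the last step left them, time stands still between calls to the robot, and variables do not carry over. Pictures are saved under pics/ and viewed, at most 10 in all, crops included, and the job is handed in when it is done.

Besides the shell and the picture viewer there is one more tool, called after "Request:" as name(argument=value, ...), one argument or row to a line, values as JSON. carry_out: Moves the arm, as the interface text tells. Its arguments: {"type":"object","properties":{"commands":{"type":"array"}},"required":["commands"]}

```bash
mkdir -p pics
cat > h.py <<'E'
import numpy as np, cv2
from station import readout, eyes, workorder
def cloud(c):
    K=c["intrinsics"];d=c["range_z"];v,u=np.mgrid[:480,:640]
    p=np.stack([(u-K[0,2])/K[0,0]*d,-(v-K[1,2])/K[1,1]*d,-d],-1)
    R=np.array(c["rotation"]); 
    return p@R.T+np.array(c["xyz"])
E
python3 - <<'E'
from h import *
for n in("top","side"):
    c=eyes.camera(n);cv2.imwrite(f"pics/{n}1.png",c["frame"]);np.savez(f"{n}.npz",**c)
    print(n,c["xyz"],np.array(c["rotation"]).round(3).tolist(),c["intrinsics"].tolist())
s=readout.observe();print(s)
E
```

```text
top [ 0.42499065 -0.00989208  1.01452084] [-0.041, 0.025, 0.712, -0.7] [[450.0907555525757, 0.0, 316.95494430001287], [0.0, 450.0907555525757, 238.75777316705583], [0.0, 0.0, 1.0]]
side [ 0.42651807 -0.60035585  0.59882716] [0.42, -0.023, -0.068, 0.905] [[445.35678863995633, 0.0, 323.6026822302824], [0.0, 445.35678863995633, 233.92665549664994], [0.0, 0.0, 1.0]]
{'t': 0.1, 'joints': array([ 1.25781659,  0.53713449, -0.00444558,  1.53880583,  0.00261434,
        1.06734625, -0.07116292]), 'qvel': array([-0.00197336, -0.00185223, -0.00043736, -0.0029148 ,  0.00027244,
        0.00012306,  0.00140722]), 'joint_efforts': array([ 4.51955406e-03, -5.84558666e+01,  1.05260912e+00, -2.59773695e+01,
        1.26946945e-02,  4.53244298e-03, -8.42966273e-06]), 'tool_pos': array([ 0.15861882, -0.62972211,  0.23045981]), 'eef_rot': array([ 9.92389275e-01,  1.23137383e-01, -1.69677199e-04, -8.26870445e-04]), 'contact_force': array([0.45644471, 0.23154523, 0.68575737]), 'torque': array([ 0.04424416, -0.01999482, -0.01149267]), 'gripper_force': 0.0, 'width': 0.08566242105118783}
```

View pics/top1.png

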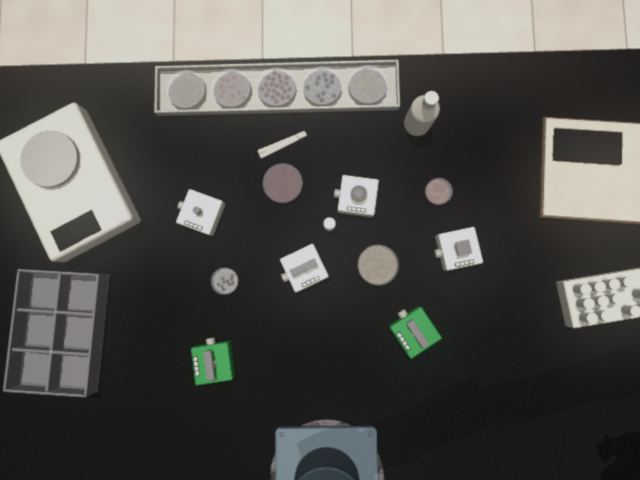

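View pics/side1.png

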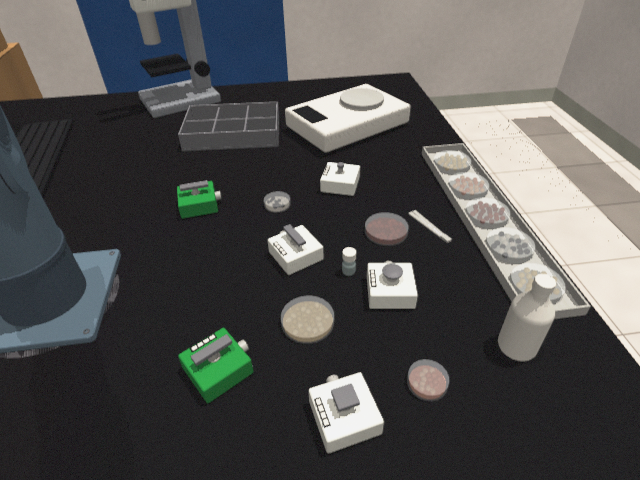

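The top view shows the dome counter at about (358,196) and the white bar counter at (304,268). The pin counter is at (200,212), the square counter at (460,248), and the green look-alikes are at (212,363) and (415,332). The side view agrees: dome at (392,285), bar at (296,247), with the vial between them at (349,260).

```bash
cat > m.py <<'E'
from h import *
from scipy.spatial.transform import Rotation as Rn
s=readout.observe();R=Rn.from_quat(s["eef_rot"]);print(R.as_matrix().round(3).tolist())
def ray(c,u,v,z):
    K=c["intrinsics"];d=c["rotation"]@np.array([(u-K[0,2])/K[0,0],-(v-K[1,2])/K[1,1],-1]);return c["xyz"]+d*(z-c["xyz"][2])/d[2]
for n,seeds in(("top",{"dome":(358,196),"bar":(304,268),"pin":(200,212),"square":(460,248)}),("side",{"dome":(392,285),"bar":(296,247)})):
    c=dict(np.load(n+".npz"));P=cloud(c);g=c["frame"].astype(int)
    for k,(u,v) in seeds.items():
        w=np.zeros((480,640),bool);w[v-32:v+33,u-32:u+33]=1
        m=w&(P[...,2]>.054)&(P[...,2]<.066)&(g.max(2)<190)
        nn,lab,st,ce=cv2.connectedComponentsWithStats(m.astype(np.uint8))
        ok=[i for i in range(1,nn) if st[i,4]>15]
        i=min(ok,key=lambda i:np.hypot(*(ce[i]-(u,v)))) ;q=lab==i
        p=P[q];vv,uu=np.nonzero(q)
        rr=cv2.minAreaRect(np.float32(p[:,:2]*1000))
        b=w&(P[...,2]>.033)&(P[...,2]<.043)&(g.min(2)>150)
        print(n,k,st[i,4],"depth",p.mean(0).round(4),"ray@.06",ray(c,uu.mean(),vv.mean(),.06).round(4),"rect",np.round(rr[0]),np.round(rr[1]),round(rr[2]),"box",cv2.minAreaRect(np.float32(P[b][:,:2]*1000)))
        T=np.array([*ray(c,uu.mean(),vv.mean(),.06)]);print("  delta tool",R.inv().apply(T-s["tool_pos"]).round(4))
E
python3 m.py
```

```text
[[0.97, 0.244, -0.001], [0.244, -0.97, 0.002], [-0.0, -0.002, -1.0]]Traceback (most recent call last):
  File "m.py", line 7, in <module>
    c=dict(np.load(n+".npz"));P=cloud(c);g=c["frame"].astype(int)
                                ~~~~~^^^
  File "h.py", line 7, in cloud
    return p@R.T+np.array(c["xyz"])
           ~^~~~
ValueError: matmul: Input operand 1 has a mismatch in its core dimension 0, with gufunc signature (n?,k),(k,m?)->(n?,m?) (size 4 is different from 3)
```

```bash
sed -i 's/R=np.array(c\["rotation"\]);/from scipy.spatial.transform import Rotation; R=Rotation.from_quat(c["rotation"]).as_matrix()/' h.py
sed -i 's/c\["rotation"\]@/Rn.from_quat(c["rotation"]).as_matrix()@/' m.py; python3 m.py
```

```text
[[0.97, 0.244, -0.001], [0.244, -0.97, 0.002], [-0.0, -0.002, -1.0]]
top dome 209 depth [ 0.6113 -0.0787  0.0596] ray@.06 [ 0.6112 -0.0787  0.06  ] rect [611. -79.] [34. 34.] 44 box ((593.4869384765625, -71.16757202148438), (89.57294464111328, 117.77269744873047), 81.49777221679688)
  delta tool [ 0.5736 -0.4235  0.1711]
top bar 207 depth [0.4542 0.0416 0.0604] ray@.06 [0.4542 0.0416 0.06  ] rect [454.  42.] [16. 59.] 24 box ((452.6925354003906, 44.76079559326172), (79.01007843017578, 85.92102813720703), 24.62417221069336)
  delta tool [ 0.4507 -0.5785  0.1714]
top pin 44 depth [0.5813 0.2713 0.0598] ray@.06 [0.5813 0.2713 0.06  ] rect [581. 271.] [14. 14.] 63 box ((581.6229858398438, 271.8208312988281), (80.12847900390625, 79.66832733154297), 69.03273010253906)
  delta tool [ 0.6301 -0.7701  0.1717]
top square 209 depth [ 0.4904 -0.2959  0.0607] ray@.06 [ 0.4904 -0.2962  0.06  ] rect [ 491. -297.] [30. 31.] 11 box ((489.8367919921875, -294.3257141113281), (78.99174499511719, 87.26643371582031), 10.96874713897705)
  delta tool [ 0.4033 -0.2421  0.1708]
side dome 252 depth [ 0.61   -0.0829  0.0596] ray@.06 [ 0.6099 -0.0834  0.06  ] rect [610. -81.] [33. 33.] 20 box ((611.6019287109375, -76.07215118408203), (88.44560241699219, 78.65133666992188), 81.09310150146484)
  delta tool [ 0.5711 -0.4192  0.1711]
side bar 221 depth [0.4534 0.0388 0.0603] ray@.06 [0.4535 0.0389 0.06  ] rect [453.  42.] [17. 62.] 24 box ((453.214599609375, 41.35540771484375), (79.82815551757812, 80.70410919189453), 24.838247299194336)
  delta tool [ 0.4494 -0.5759  0.1714]
```

Request:
carry_out(
  commands=[
    {"dx": 0.573, "dy": -0.422, "dz": 0.05, "claw": 0},
    {"dx": 0.573, "dy": -0.422, "dz": 0.05, "claw": 0},
    {"dx": 0.573, "dy": -0.422, "dz": 0.05, "claw": 0},
    {"dx": 0.573, "dy": -0.422, "dz": 0.05, "claw": 0},
    {"dx": 0.573, "dy": -0.422, "dz": 0.05, "claw": 0},
    {"dx": 0.573, "dy": -0.422, "dz": 0.05, "claw": 0},
    {"dx": 0.573, "dy": -0.422, "dz": 0.05, "claw": 0},
    {"dx": 0.573, "dy": -0.422, "dz": 0.05, "claw": 0},
    {"dx": 0.573, "dy": -0.422, "dz": 0.05, "claw": 0},
    {"dx": 0.573, "dy": -0.422, "dz": 0.05, "claw": 0},
    {"dx": 0.573, "dy": -0.422, "dz": 0.05, "claw": 0},
    {"dx": 0.573, "dy": -0.422, "dz": 0.05, "claw": 0},
  ],
)

```text
invalid input
```

```bash
cat > d.py <<'E'
from h import *
from scipy.spatial.transform import Rotation as Rn
s=readout.observe();R=Rn.from_quat(s["eef_rot"]);print(s["t"],s["tool_pos"],s["contact_force"],s["width"],R.as_matrix().round(3).tolist())
for n,T in(("dome",[.611,-.080,.06]),("bar",[.454,.041,.06])):print(n,R.inv().apply(np.array(T)-s["tool_pos"]).round(4))
E
python3 d.py
```

```text
0.1 [ 0.15861882 -0.62972211  0.23045981] [0.45644471 0.23154523 0.68575737] 0.08566242105118783 [[0.97, 0.244, -0.001], [0.244, -0.97, 0.002], [-0.0, -0.002, -1.0]]
dome [ 0.573  -0.4222  0.1711]
bar [ 0.4504 -0.5779  0.1714]
```

Refused without moving; perhaps every field is required.

Request:
carry_out(
  commands=[
    {"ax": 0, "ay": 0, "az": 0, "dx": 0.573, "dy": -0.422, "dz": 0.05, "claw": 0},
    {"ax": 0, "ay": 0, "az": 0, "dx": 0.573, "dy": -0.422, "dz": 0.05, "claw": 0},
    {"ax": 0, "ay": 0, "az": 0, "dx": 0.573, "dy": -0.422, "dz": 0.05, "claw": 0},
    {"ax": 0, "ay": 0, "az": 0, "dx": 0.573, "dy": -0.422, "dz": 0.05, "claw": 0},
    {"ax": 0, "ay": 0, "az": 0, "dx": 0.573, "dy": -0.422, "dz": 0.05, "claw": 0},
    {"ax": 0, "ay": 0, "az": 0, "dx": 0.573, "dy": -0.422, "dz": 0.05, "claw": 0},
    {"ax": 0, "ay": 0, "az": 0, "dx": 0.573, "dy": -0.422, "dz": 0.05, "claw": 0},
    {"ax": 0, "ay": 0, "az": 0, "dx": 0.573, "dy": -0.422, "dz": 0.05, "claw": 0},
    {"ax": 0, "ay": 0, "az": 0, "dx": 0.573, "dy": -0.422, "dz": 0.05, "claw": 0},
    {"ax": 0, "ay": 0, "az": 0, "dx": 0.573, "dy": -0.422, "dz": 0.05, "claw": 0},
    {"ax": 0, "ay": 0, "az": 0, "dx": 0.573, "dy": -0.422, "dz": 0.05, "claw": 0},
    {"ax": 0, "ay": 0, "az": 0, "dx": 0.573, "dy": -0.422, "dz": 0.05, "claw": 0},
  ],
)

```text
t: 1.1
tool_pos: [0.4767, -0.2435, 0.196]
eef_rot: [0.992, 0.123, -0.0, -0.0]
contact_force: [0.5, -0.7, 0.2]
width: 0.0005
gripper_force: 0.0
```

Request:
carry_out(
  commands=[
    {"ax": 0, "ay": 0, "az": 0, "dx": 0.17, "dy": -0.126, "dz": 0.096, "claw": 0},
    {"ax": 0, "ay": 0, "az": 0, "dx": 0.17, "dy": -0.126, "dz": 0.096, "claw": 0},
    {"ax": 0, "ay": 0, "az": 0, "dx": 0.17, "dy": -0.126, "dz": 0.096, "claw": 0},
    {"ax": 0, "ay": 0, "az": 0, "dx": 0.17, "dy": -0.126, "dz": 0.096, "claw": 0},
    {"ax": 0, "ay": 0, "az": 0, "dx": 0.17, "dy": -0.126, "dz": 0.096, "claw": 0},
    {"ax": 0, "ay": 0, "az": 0, "dx": 0.17, "dy": -0.126, "dz": 0.096, "claw": 0},
    {"ax": 0, "ay": 0, "az": 0, "dx": 0.17, "dy": -0.126, "dz": 0.096, "claw": 0},
    {"ax": 0, "ay": 0, "az": 0, "dx": 0.17, "dy": -0.126, "dz": 0.096, "claw": 0},
  ],
)

```text
t: 1.77
tool_pos: [0.6097, -0.0799, 0.099]
eef_rot: [0.992, 0.125, -0.001, -0.0]
contact_force: [-0.5, -0.9, 0.2]
width: 0.0
gripper_force: 0.0
```

```bash
python3 d.py
python3 - <<'E'
from h import *
c=eyes.camera("side");i=c["frame"][150:370,230:520];cv2.imwrite("pics/s2.png",cv2.resize(i,None,fx=2.5,fy=2.5))
E
```

```text
1.7667 [ 0.60969674 -0.07987701  0.09902427] [-0.50434974 -0.92479426  0.23420743] 4.363833354492423e-05 [[0.969, 0.247, -0.002], [0.247, -0.969, 0.001], [-0.002, -0.001, -1.0]]
dome [0.0013 0.0005 0.039 ]
bar [-0.1209 -0.1556  0.0394]
```

View pics/s2.png

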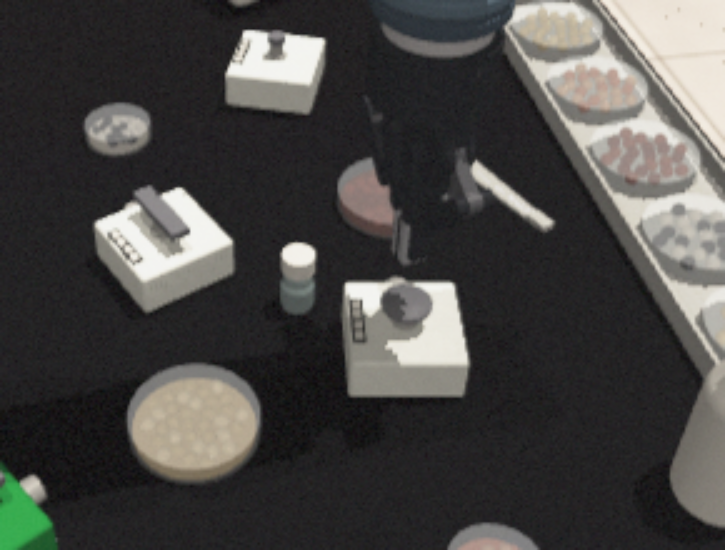

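The side crop shows the shut fingertips at crop pixel (405,260), right above the dome at (405,303), with everything undisturbed. I'll press gently in steps.

Request:
carry_out(
  commands=[
    {"ax": 0, "ay": 0, "az": 0, "dx": 0.001, "dy": 0, "dz": 0.02, "claw": 0},
    {"ax": 0, "ay": 0, "az": 0, "dx": 0.001, "dy": 0, "dz": 0.034, "claw": 0},
    {"ax": 0, "ay": 0, "az": 0, "dx": 0.001, "dy": 0, "dz": 0.038, "claw": 0},
    {"ax": 0, "ay": 0, "az": 0, "dx": 0.001, "dy": 0, "dz": 0.041, "claw": 0},
    {"ax": 0, "ay": 0, "az": 0, "dx": 0.001, "dy": 0, "dz": 0.044, "claw": 0},
    {"ax": 0, "ay": 0, "az": 0, "dx": 0.001, "dy": 0, "dz": 0.047, "claw": 0},
    {"ax": 0, "ay": 0, "az": 0, "dx": 0.001, "dy": 0, "dz": 0.047, "claw": 0},
    {"ax": 0, "ay": 0, "az": 0, "dx": 0.001, "dy": 0, "dz": 0.047, "claw": 0},
  ],
)

```text
t: 2.48
tool_pos: [0.6112, -0.082, 0.0537]
eef_rot: [0.992, 0.123, 0.0, 0.0]
contact_force: [-2.2, -1.2, 2.2]
width: -0.0002
gripper_force: 1.4
```

Request:
carry_out(
  commands=[
    {"ax": 0, "ay": 0, "az": 0, "dx": 0, "dy": 0, "dz": 0.002, "claw": 0},
    {"ax": 0, "ay": 0, "az": 0, "dx": 0, "dy": 0, "dz": 0.004, "claw": 0},
    {"ax": 0, "ay": 0, "az": 0, "dx": 0, "dy": 0, "dz": 0.004, "claw": 0},
    {"ax": 0, "ay": 0, "az": 0, "dx": 0, "dy": 0, "dz": 0.004, "claw": 0},
  ],
)

```text
t: 2.82
tool_pos: [0.6114, -0.0818, 0.0496]
eef_rot: [0.992, 0.123, 0.0, 0.0]
contact_force: [-1.5, -1.9, 6.8]
width: 0.0001
gripper_force: 3.0
```

Force of 6.8 N at z = 49.6 mm means the key is fully down. I'll hold briefly, then lift.

Request:
carry_out(
  commands=[
    {"ax": 0, "ay": 0, "az": 0, "dx": 0, "dy": 0, "dz": 0.0005, "claw": 0},
    {"ax": 0, "ay": 0, "az": 0, "dx": 0, "dy": 0, "dz": 0.0005, "claw": 0},
    {"ax": 0, "ay": 0, "az": 0, "dx": 0, "dy": 0, "dz": 0.0005, "claw": 0},
    {"ax": 0, "ay": 0, "az": 0, "dx": 0, "dy": 0, "dz": -0.005, "claw": 0},
    {"ax": 0, "ay": 0, "az": 0, "dx": 0, "dy": 0, "dz": -0.015, "claw": 0},
    {"ax": 0, "ay": 0, "az": 0, "dx": 0, "dy": 0, "dz": -0.05, "claw": 0},
    {"ax": 0, "ay": 0, "az": 0, "dx": 0, "dy": 0, "dz": -0.08, "claw": 0},
    {"ax": 0, "ay": 0, "az": 0, "dx": 0, "dy": 0, "dz": -0.08, "claw": 0},
    {"ax": 0, "ay": 0, "az": 0, "dx": 0, "dy": 0, "dz": -0.08, "claw": 0},
  ],
)

```text
t: 3.57
tool_pos: [0.6127, -0.0807, 0.1317]
eef_rot: [0.992, 0.123, 0.002, 0.0]
contact_force: [-0.7, 0.4, -0.9]
width: 0.0002
gripper_force: 0.0
```

```bash
python3 d.py
python3 - <<'E'
from h import *
c=eyes.camera("side");P=cloud(c);P0=cloud(dict(np.load("side.npz")))
# dome head points, before/after
for Q in(P0,P):
    b=Q[270:300,375:410]; m=(np.hypot(b[...,0]-.610,b[...,1]+.081)<.012)&(b[...,2]>.04)&(b[...,2]<.07); print(m.sum(),np.median(b[m],axis=0) if m.any() else 0)
E
```

```text
3.5667 [ 0.61270836 -0.0806706   0.13170121] [-0.69382742  0.42804112 -0.92352087] 0.0001660520512331973 [[0.97, 0.245, 0.005], [0.245, -0.97, 0.0], [0.005, 0.001, -1.0]]
dome [-0.0018 -0.0011  0.0717]
bar [-0.1244 -0.1569  0.071 ]
94 [ 0.60836558 -0.08615501  0.05970284]
83 [ 0.6085168  -0.08547127  0.06001858]
```

Dome key is back up. Moving to the bar key.

Request:
carry_out(
  commands=[
    {"ax": 0, "ay": 0, "az": 0, "dx": -0.123, "dy": -0.157, "dz": 0, "claw": 0},
    {"ax": 0, "ay": 0, "az": 0, "dx": -0.123, "dy": -0.157, "dz": 0, "claw": 0},
    {"ax": 0, "ay": 0, "az": 0, "dx": -0.123, "dy": -0.157, "dz": 0, "claw": 0},
    {"ax": 0, "ay": 0, "az": 0, "dx": -0.123, "dy": -0.157, "dz": 0, "claw": 0},
    {"ax": 0, "ay": 0, "az": 0, "dx": -0.123, "dy": -0.157, "dz": 0, "claw": 0},
    {"ax": 0, "ay": 0, "az": 0, "dx": -0.123, "dy": -0.157, "dz": 0.03, "claw": 0},
    {"ax": 0, "ay": 0, "az": 0, "dx": -0.123, "dy": -0.157, "dz": 0.05, "claw": 0},
    {"ax": 0, "ay": 0, "az": 0, "dx": -0.123, "dy": -0.157, "dz": 0.05, "claw": 0},
    {"ax": 0, "ay": 0, "az": 0, "dx": -0.123, "dy": -0.157, "dz": 0.05, "claw": 0},
    {"ax": 0, "ay": 0, "az": 0, "dx": -0.123, "dy": -0.157, "dz": 0.05, "claw": 0},
  ],
)

```text
t: 4.45
tool_pos: [0.4536, 0.0407, 0.0795]
eef_rot: [0.992, 0.123, -0.0, -0.0]
contact_force: [-0.0, 0.6, 0.1]
width: -0.0004
gripper_force: 0.0
```

```bash
python3 d.py
python3 - <<'E'
from h import *
c=eyes.camera("side");i=c["frame"][150:370,200:490];cv2.imwrite("pics/s3.png",cv2.resize(i,None,fx=2.5,fy=2.5))
E
```

```text
4.45 [0.45355411 0.04074543 0.07948857] [-0.00720682  0.57628277  0.14682566] -0.00041781992807268613 [[0.97, 0.244, -0.0], [0.244, -0.97, 0.0], [-0.0, -0.0, -1.0]]
dome [0.1232 0.1555 0.0194]
bar [ 0.0005 -0.0001  0.0195]
```

View pics/s3.png

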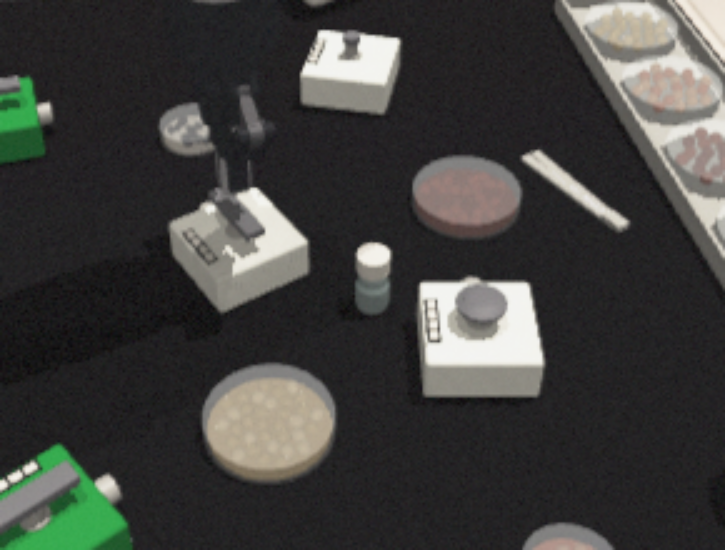

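The crop shows the fingertips at about (238,185) over the middle of the bar (238,213); dome key is up and the rest unmoved.

Request:
carry_out(
  commands=[
    {"ax": 0, "ay": 0, "az": 0, "dx": 0, "dy": 0, "dz": 0.014, "claw": 0},
    {"ax": 0, "ay": 0, "az": 0, "dx": 0, "dy": 0, "dz": 0.018, "claw": 0},
    {"ax": 0, "ay": 0, "az": 0, "dx": 0, "dy": 0, "dz": 0.021, "claw": 0},
    {"ax": 0, "ay": 0, "az": 0, "dx": 0, "dy": 0, "dz": 0.024, "claw": 0},
    {"ax": 0, "ay": 0, "az": 0, "dx": 0, "dy": 0, "dz": 0.027, "claw": 0},
    {"ax": 0, "ay": 0, "az": 0, "dx": 0, "dy": 0, "dz": 0.029, "claw": 0},
    {"ax": 0, "ay": 0, "az": 0, "dx": 0, "dy": 0, "dz": 0.03, "claw": 0},
    {"ax": 0, "ay": 0, "az": 0, "dx": 0, "dy": 0, "dz": 0.03, "claw": 0},
    {"ax": 0, "ay": 0, "az": 0, "dx": 0, "dy": 0, "dz": 0.03, "claw": 0},
  ],
)

```text
t: 5.25
tool_pos: [0.4536, 0.0406, 0.0496]
eef_rot: [0.992, 0.123, 0.0, 0.0]
contact_force: [-0.9, -1.1, 6.0]
width: -0.0001
gripper_force: 3.0
```

Fully down at 6 N; hold, then lift clear.

Request:
carry_out(
  commands=[
    {"ax": 0, "ay": 0, "az": 0, "dx": 0, "dy": 0, "dz": 0.0005, "claw": 0},
    {"ax": 0, "ay": 0, "az": 0, "dx": 0, "dy": 0, "dz": 0.0005, "claw": 0},
    {"ax": 0, "ay": 0, "az": 0, "dx": 0, "dy": 0, "dz": 0.0005, "claw": 0},
    {"ax": 0, "ay": 0, "az": 0, "dx": 0, "dy": 0, "dz": -0.005, "claw": 0},
    {"ax": 0, "ay": 0, "az": 0, "dx": 0, "dy": 0, "dz": -0.015, "claw": 0},
    {"ax": 0, "ay": 0, "az": 0, "dx": 0, "dy": 0, "dz": -0.05, "claw": 0},
    {"ax": 0, "ay": 0, "az": 0, "dx": 0, "dy": 0, "dz": -0.09, "claw": 0},
    {"ax": 0, "ay": 0, "az": 0, "dx": 0, "dy": 0, "dz": -0.13, "claw": 0},
    {"ax": 0, "ay": 0, "az": 0, "dx": 0, "dy": 0, "dz": -0.15, "claw": 0},
    {"ax": 0, "ay": 0, "az": 0, "dx": 0, "dy": 0, "dz": -0.15, "claw": 0},
    {"ax": 0, "ay": 0, "az": 0, "dx": 0, "dy": 0, "dz": -0.15, "claw": 0},
    {"ax": 0, "ay": 0, "az": 0, "dx": 0, "dy": 0, "dz": -0.15, "claw": 0},
  ],
)

```text
t: 6.25
tool_pos: [0.4526, 0.0407, 0.1988]
eef_rot: [0.992, 0.123, -0.001, 0.0]
contact_force: [0.3, 0.6, -0.3]
width: 0.0002
gripper_force: 0.0
```

```bash
python3 d.py
python3 - <<'E'
from h import *
c=eyes.camera("side");P=cloud(c);P0=cloud(dict(np.load("side.npz")))
for (x,y) in((.610,-.081),(.4535,.040)):
  for Q in(P0,P):
    m=(np.hypot(Q[...,0]-x,Q[...,1]-y)<.012)&(Q[...,2]>.043)&(Q[...,2]<.075); print(m.sum(),np.median(Q[m],axis=0).round(4))
d=np.abs(c["range_z"]-np.load("side.npz")["range_z"])>.015
print("changed px on bench level",(d&(P[...,2]<.1)).sum())
cv2.imwrite("pics/s4.png",c["frame"])
E
```

```text
6.25 [0.4525923  0.04073731 0.19880281] [ 0.29886629  0.59040216 -0.34005708] 0.0002496937116569553 [[0.97, 0.245, -0.001], [0.245, -0.97, -0.0], [-0.001, -0.0, -1.0]]
dome [0.1242 0.1558 0.1387]
bar [1.600e-03 1.000e-04 1.388e-01]
120 [ 0.61   -0.0818  0.0608]
121 [ 0.6095 -0.0815  0.0608]
76 [0.4518 0.0392 0.0607]
80 [0.452  0.039  0.0612]
changed px on bench level 16390
```

View pics/s4.png

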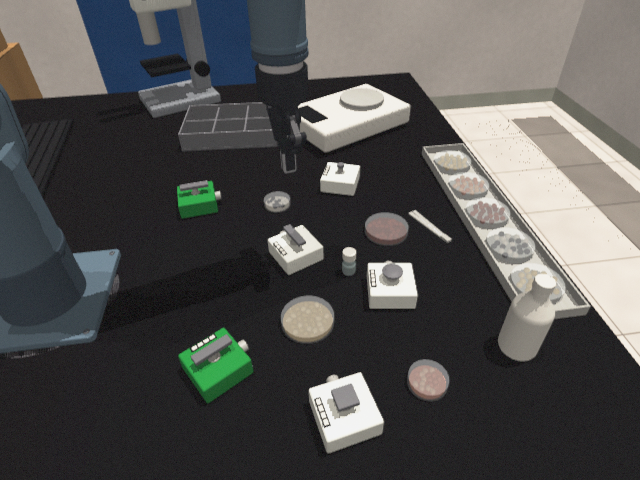

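The side view shows everything where it started, both keys up (dome at (392,272), bar at (294,238)) and the hand clear at (290,150).

```bash
python3 -c "
from station import workorder;print(workorder.close_job())"
```

```text
the job is handed in; nothing more can be done
None
```

I pressed the large round key, then the long white bar key. Each went fully down at about 6–7 N and came back up; nothing looked moved in the last side view, the hand is clear, and the job is handed in (no verdict was returned).

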